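# Rock the caterpillar off its pins

### The arm

A 7-joint arm with a two-finger parallel gripper is mounted at the origin on the work surface. World frame = base frame: x ahead of the robot, y to its left, z up, the work surface at z = 0. Lengths are in m, angles in degrees, forces in N, time in s.
With the tool pointing down it reaches from about 0.425 to 1.025 m from the base axis. Payload 3.6 kg.
Tool frame: the origin (TCP) lies midway between the tips of the shut fingers; the grasp point (between the pads) lies 19 mm behind it; z points along the fingers, y is the line along which they close (so a half turn about z gives the same grasp; the last joint's range is limited). The gripper opens to 85 mm and grips with 20 to 120 N. Pads are 22 mm wide; open, the fingers measure 114 mm over their backs; the gripper's body (76 mm by 85 mm) begins 54 mm behind the grasp point. The pads swing forward as they close: fully open they stand 13 mm farther back than shut.
Start: joints at [68.497, 33.873, 2.773, 92.16, -1.908, 54.013, -1.931], TCP at [0.202, -0.696, 0.231] pointing down, gripper open.
Joint ranges: [-153.93, 153.93], [-27.13, 128.08], [-72.61, 78.16], [10.71, 143.7], [-87.88, 267.88], [4.46, 118.87], [-176.78, 176.78]. Speed limits (degrees/s): [147.25, 147.25, 180, 180, 180, 180, 180].

### API

Orientations are given as [roll, pitch, yaw] about the fixed x, y, z axes, in that order (R = Rz(yaw) Ry(pitch) Rx(roll)).
In Python, from bench import * gives the robot as it stands. The module is installed in compiled form; this text tells all that it offers.
- The arm moves only by the shell command python3 -m pendant 'ROWS'. ROWS is JSON, a list of rows, each an object of numbers: "gripper": the finger opening in m, from 0 to 0.0854; "tx", "ty", "tz": the shift along the tool's x, y, z in m; "wx", "wy", "wz": the turn, a rotation vector about the tool's x, y, z in degrees. A call has 1 to 10 rows; each row is the pose to reach, as a shift and turn from the pose commanded when the call began, along the tool's axes at that moment; what a row does not reach only later rows make up. A row lasts 1/10 s, in which the tool goes at most 50 mm and 8.59 degrees, less where a joint would pass 70% of its speed; a pose out of reach is approached as far as the arm can. A call with a gripper value outside its range is refused whole. The fingers move at their own pace and stop on an object; the grip force is fixed at half the most. Time passes only in rows, so rows that repeat a pose let the fingers close. It gives the time, the measured TCP pose, the force, the opening and the grip force at its end, in the units of the state.
- get_state(): the state, without advancing time (a new reading comes with each control period).
- capture(name): name is "scene" or "side" or "wrist"; returns a dict with "color" (420x560x3 uint8, red, green, blue), "depth" (420x560 float32, m along the optical axis (not along the pixel's ray), 0 where there is no reading), "fx", "fy", "cx", "cy" (pixels), "camera_from_world" (4x4, takes a point from world to camera coordinates). Camera axes: x right, y down, z forward; pixel columns grow to the right and rows downward; lengths in m; the calibration is good to about 2 mm. A picture is of the moment at which its call begins.
- close_job(): hands the job in; it is judged then, once.
The state is a dict: "t": time; "qpos": joint angles; "joint_velocities": joint speeds; "tau": joint torques, N m; "position": TCP position; "ee_rot": TCP orientation; "force": force on the tool from outside, world axes, zero at the start; "wrist_torque": the same for the moment, N m; "finger_gap": finger opening in m; "finger_force": force on a finger pad.
Only numpy, scipy, OpenCV 4.12 (cv2) and the standard library are available. Lean on these libraries where they do the work, as an engineer would, in place of code of your own. Each camera call takes 0.05 s, during which the arm holds its last target. There are 200 camera calls.

### The job

The wooden caterpillar on the turntable is jammed tight on two upright pins, under the wire loop of the bead maze. Do not yank it straight up: rock it gently, end to end, at least 5 degrees each way while it is still on the pins (first head end up, then tail end up, and again as needed) until it comes free, then set it down without dropping it, standing upright and lengthwise inside the long low empty tray, and let go. Do not knock the bead maze or disturb the other toys.

Things in the scene. Friction and masses are not known exactly. Their poses are not given: they have to be found in the camera images.
- caterpillar: Plain light-wood caterpillar, 0.18 kg. Origin: centre of its body's underside; +x head, -x tail, z up. Body 120 long (x -60 to 60), 34 wide, flat sides, 34 high, flat-sided humps at x = 21, -6, -33 (62, 58, 46 high); ball head 48 across at x = 58, z = 42 with feelers to z = 88. Underside sockets at x = -30 and 30, 20 deep, 14 x 14. At the start fully down on the dock, a pin in each socket.
- cat_grip (a point): Point in the caterpillar 45 mm above its origin, midway between its flat sides: grip here across the 34 mm width (y).
- pin_head (a point): Foot, on the dock plate, of the steel pin in the head-end socket: 10 thick, 18 tall. Two sprung balls in it, 12 mm up, press the socket's walls along y with 10 N each: friction of roughly 4 to 8 N holds this end at whatever height it is left until it has risen 12 mm; the pin is clear after 18 mm. Play along x about 2 mm; one end can be raised 6 to 9 mm (6 to 9 degrees) while the other stays.
- pin_tail (a point): Foot of the tail-end pin, 60 mm farther along -x; the same.
- rock_point (a point): Point fixed to the caterpillar, on its own z axis 200 mm above its origin (in the air): as the caterpillar tips head up it swings towards the tail (-x of the dock), as it tips tail up towards the head (+x); 5 degrees is 17 mm.
- dock (a point): Centre of the upper face of the dock plate (plywood 150 x 50, 36 mm above the work surface), part of the turntable; axes as the turntable's. The two 10 mm steel pins, 18 tall, stand 30 mm either side of it along x.
- turntable: Dark wood lazy susan, 310 diameter, upper face 24 mm up, locked: it does not turn or move. Origin: centre of its underside; the dock centre lies at x = -30, y = 0; bead maze on its +x side, bulldozer at +y, ball at -y, each about 105 from the centre.
- bead_maze: Bead maze fixed on the turntable, with its frame: wood base 44 x 170 x 20 at x = 105, 8 mm steel wires with 22 mm glass beads. A big loop rises from the base at y = -70 and 70 and reaches forward, 190 above the work surface, to a cross bar over the caterpillar's middle. A vertical tool does not fit: lean it about 40 degrees, its body towards the caterpillar's tail (-x).
- loop_bar (a point): Middle of the loop's front cross bar (8 mm thick, 100 long along y), 190 above the work surface, straight above the caterpillar's origin at the start; nothing of the loop lies farther to -x than this bar.
- tray: Plywood tray, fixed, 190 x 86 outside (x, y), walls 5 thick, floor 5 thick, 18 high in all, empty. Origin: centre of its underside, x along its length. It may be left or right of the turntable.
- tray_in (a point): Centre of the upper face of the tray's floor, axes as the tray's.
- basket: Bystander: wooden box 150 x 120 x 55 high, fixed, with two blocks in it. Origin: centre of its underside.
- brick: Bystander: wood block 50 x 30 x 30 in the basket. Origin: centre of underside.
- drumlet: Bystander: wood cylinder 40 diameter x 30 in the basket. Origin: centre of underside.
- bulldozer: Bystander: plastic toy bulldozer 75 x 50 x 52 high on the turntable beside the caterpillar. Origin: centre of underside.
- ball_center (a point): Bystander: centre of the silicone ball, 52 diameter, in a shallow dish on the turntable.
- doll: Bystander: turned wood peg doll 36 diameter x 62 high. Origin: centre of underside.
- cup: Bystander: plastic cup 64 diameter x 55 high. Origin: centre of underside.
- car: Bystander: wooden car 80 x 48 x 42 high. Origin: centre of underside.
Things that resemble listed ones, but are neither listed nor needed, are in the scene too. Of the things that look like the tray, the largest one is meant.

How it is judged:
By the outcome, as a careful person would: the job done as asked, in the order asked, and still so for the second after the job is handed in, with the robot touching nothing.
It also fails if it takes over 51 s, if anything falls off the work surface, if the arm or the gripper's body presses on something with over 40 N, if the wrist force passes 120 N, or if a joint passes its speed limit or range.

## Working session

There is one attempt and no reset: what is moved stays moved. The work goes in short steps, Python scripts to look and compute and a shell command to move; the robot and the scene stay as the last step left them, time stands still between calls to the robot, and variables do not carry over. Pictures are saved under pics/ and viewed, at most 10 in all, crops included, and the job is handed in when it is done.

```bash
mkdir -p pics; cat > h.py <<'E'
from bench import *
import numpy as np, cv2
def cap(n):
    c=capture(n); np.savez(f'pics/{n}.npz',**c); return c
def load(n): return dict(np.load(f'pics/{n}.npz'))
def pts(c):
    v,u=np.mgrid[0:420,0:560]; d=c['depth']
    P=np.stack([(u-c['cx'])/c['fx']*d,(v-c['cy'])/c['fy']*d,d],-1)
    T=np.linalg.inv(c['camera_from_world']); return P@T[:3,:3].T+T[:3,3]
E
python3 - <<'E'
from h import *
a=cap('scene');b=cap('side')
for n,c in(('scene',a),('side',b)):
    cv2.imwrite(f'pics/{n}0.png',c['color'][...,::-1]); T=np.linalg.inv(c['camera_from_world']);print(n,T[:3,3].round(3),T[:3,2].round(2),c['fx'])
s=get_state();print(s['t'],s['position'],s['ee_rot'],s['finger_gap'])
E
```

```text
scene [ 1.09  -0.965  0.868] [-0.42  0.71 -0.57] 389.09900621151127
side [0.385 0.626 0.848] [ 0.18 -0.7  -0.69] 412.2885845677039
0.1 [ 0.2013868  -0.69569919  0.23025274] [-1.79884409e+02  7.25914925e-03  1.61505166e+01] 0.08534677314067414
```

View pics/scene0.png

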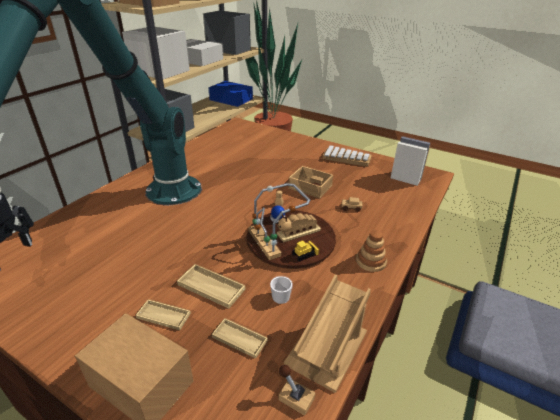

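View pics/side0.png

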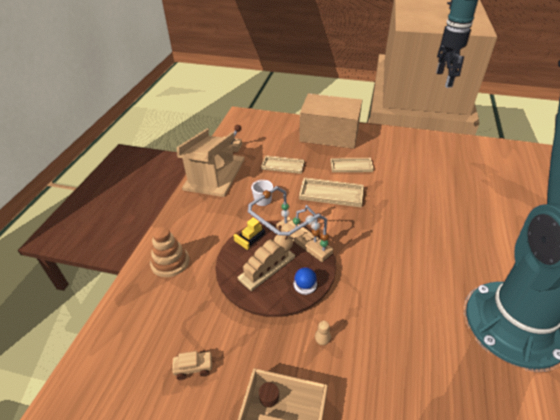

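The tray candidates in scene view are (211,286), (163,315) and (239,338). The one at (211,286) looks largest, and I'll confirm that by size. The caterpillar is at scene (298,226), side (267,260), with its head towards the maze, the yellow bulldozer on one side and the blue ball on the other.

```bash
python3 - <<'E'
from h import *
for n in('scene','side'):
    c=load(n);P=pts(c);c8=c['color'];hsv=cv2.cvtColor(c8,cv2.COLOR_RGB2HSV)
    z=P[...,2]
    print(n)
    # turntable: height band
    m=((z>.017)&(z<.031)&(hsv[...,2]<110)&(np.linalg.norm(P[...,:2],axis=-1)<1.2)).astype(np.uint8)
    k,l,st,ce=cv2.connectedComponentsWithStats(m);i=1+np.argmax(st[1:,4]);h=cv2.convexHull(P[l==i][:,:2].astype(np.float32))
    print('tt',st[i],cv2.minEnclosingCircle(h), np.median(z[l==i]))
    H,S,V=hsv[...,0],hsv[...,1],hsv[...,2]
    for nm,mm in(('yellow',(H>20)&(H<35)&(S>190)&(V>120)&(z>.02)),('blue',(H>105)&(H<130)&(S>150)&(z>.02)&(z<.12))):
        q=P[mm&(np.abs(P[...,0])<1)&(np.abs(P[...,1])<.6)];print(nm,len(q),q.mean(0).round(3),q.max(0).round(3))
    # trays: at height .010-.022
    m=((z>.003)&(z<.024)&(V>120)&(S<140)&(np.linalg.norm(P[...,:2],axis=-1)<1.2)).astype(np.uint8)
    k,l,st,ce=cv2.connectedComponentsWithStats(m)
    for i in range(1,k):
        if st[i,4]>150:
            q=P[l==i];r=cv2.minAreaRect(q[:,:2].astype(np.float32));print('tray?',ce[i].round(),st[i,4],r,np.percentile(q[:,2],[2,50,98]).round(3))
E
```

```text
scene
tt [ 247  214   89   54 1732] ((0.5873135328292847, -0.028408974409103394), 0.15715672075748444) 0.025030309811044316
yellow 1 [ 0.67  -0.125  0.05 ] [ 0.67  -0.125  0.05 ]
blue 88 [0.498 0.016 0.07 ] [0.513 0.042 0.083]
tray? [211. 285.] 1379 ((0.4861314296722412, -0.3452403247356415), (0.20194441080093384, 0.10154980421066284), 1.1312028169631958) [0.003 0.007 0.021]
tray? [163. 314.] 783 ((0.44448602199554443, -0.5024803876876831), (0.14443206787109375, 0.0719294399023056), 13.914180755615234) [0.003 0.006 0.015]
tray? [240. 337.] 876 ((0.6704140305519104, -0.4527750313282013), (0.1407506763935089, 0.07063490152359009), 3.2360777854919434) [0.003 0.005 0.015]
tray? [345. 361.] 689 ((0.9366093277931213, -0.36046504974365234), (0.20336781442165375, 0.04219396039843559), 86.12857818603516) [0.006 0.013 0.016]
tray? [297. 365.] 260 ((0.8459259867668152, -0.44796156883239746), (0.027599869295954704, 0.06567072123289108), 87.6498031616211) [0.005 0.012 0.015]
tray? [174. 399.] 235 ((0.6507833003997803, -0.6689922213554382), (0.11705955862998962, 0.00533229811117053), 89.18254852294922) [0.004 0.014 0.023]
tray? [297. 405.] 173 ((0.8922708630561829, -0.5361088514328003), (0.08034662157297134, 0.038477297872304916), 33.04441833496094) [0.006 0.017 0.024]
side
tt [ 216  225  120   92 4365] ((0.5775691270828247, -0.02012207917869091), 0.15318980813026428) 0.023595719618544675<stdin>:12: RuntimeWarning: Mean of empty slice.
  ret = um.true_divide(
Traceback (most recent call last):
ValueError: zero-size array to reduction operation maximum which has no identity
```

```bash
python3 - <<'E'
from h import *
a=load('side')['color'][215:305,205:355];b=load('scene')['color'][180:320,160:350]
cv2.imwrite('pics/crop1.png',np.vstack([cv2.resize(a,(500,300),interpolation=2),cv2.resize(b,(500,290),interpolation=2)])[...,::-1])
E
```

```text
(no output)
```

View pics/crop1.png

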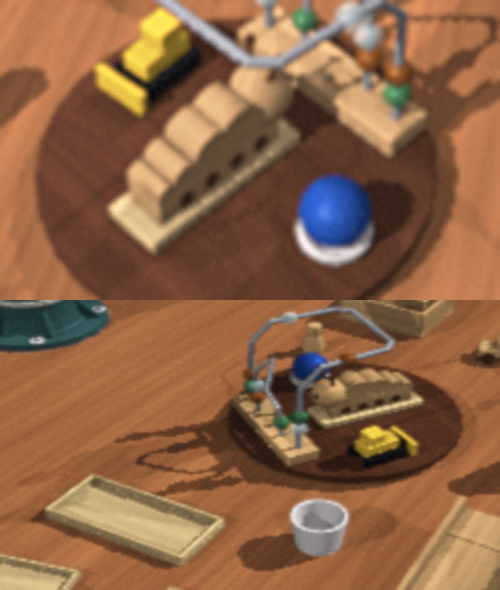

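The crop shows the dock plate corners (tail side) at side pixels of about (238,277), (252,291) and (295,256). The tray at scene (211,286) measures about 200 x 100 mm against about 143 x 71 for the other two, so it is the one meant. Next I'll refine the poses.

```bash
cat >> h.py <<'E'
def ray(c,u,v,z):
    T=np.linalg.inv(c['camera_from_world']);d=T[:3,:3]@[(u-c['cx'])/c['fx'],(v-c['cy'])/c['fy'],1];o=T[:3,3]
    return o+d*(z-o[2])/d[2]
E
python3 - <<'E'
from h import *
c=load('side')
a,b,d=[ray(c,u,v,.036) for u,v in((238.2,277.3),(252.4,290.4),(295,255.8))]
print('corners',a,b,d,np.linalg.norm(a-b),np.linalg.norm(d-b))
x=(d-b);print('yaw',np.degrees(np.arctan2(x[1],x[0])),'center',(a+d)/2)
for n in('side','scene'):
    c=load(n);P=pts(c);z=P[...,2];hsv=cv2.cvtColor(c['color'],cv2.COLOR_RGB2HSV);H,S,V=[hsv[...,i].astype(int) for i in range(3)]
    near=np.hypot(P[...,0]-.582,P[...,1]+.023)<.15
    for nm,m in(('bull',(H>20)&(H<34)&(S>150)&near&(z>.03)),('ball',(H>100)&(H<130)&(S>120)&near)):
        q=P[m];print(n,nm,len(q),np.median(q,0).round(3) if len(q) else '')
    # edges of turntable: dark hull, ellipse-> circle LSQ
    m=(near|True)&(z>.018)&(z<.030)&(V<110)&(np.hypot(P[...,0]-.582,P[...,1]+.023)<.17)
    h=cv2.convexHull(np.argwhere(m)[:,::-1].astype(np.int32))[:,0]
    q=np.array([ray(c,u,v,.024)[:2] for u,v in h]);A=np.c_[2*q,np.ones(len(q))];s=np.linalg.lstsq(A,(q**2).sum(1),rcond=None)[0]
    print('tt',s[:2],np.sqrt(s[2]+s[:2]@s[:2]),len(q))
    m=near&(z>.055)&(z<.105)&(S>60)&(H<25)&(V>80)
    k,l,st,ce=cv2.connectedComponentsWithStats(m.astype(np.uint8));i=1+np.argmax(st[1:,4]);q=P[l==i];r=cv2.minAreaRect(q[:,:2].astype(np.float32));print('cat',ce[i],st[i],r,q[:,2].max())
    # loop: high grey points
    m=near&(z>.175)&(z<.21)
    q=P[m];print('loop',len(q)); 
    if len(q): print(cv2.fitLine(q[:,:2].astype(np.float32),2,0,.01,.01).ravel(),q.min(0),q.max(0))
E
```

```text
corners [0.65411723 0.05231181 0.036     ] [0.60873153 0.08123866 0.036     ] [ 0.53425459 -0.04719445  0.036     ] 0.05382030849790636 0.14846507536678125
yaw -120.10897133216274 center [0.59418591 0.00255868 0.036     ]
side bull 341 [ 0.667 -0.084  0.055]
side ball 339 [0.49  0.04  0.069]
tt [ 0.57798198 -0.0209196 ] 0.1529104404811486 37
cat [267.99292929 254.71515152] [244 235  49  43 990] ((0.58961421251297, -0.007985077798366547), (0.14326409995555878, 0.04472752660512924), 55.33747482299805) 0.10374991775412146
loop 520
[ 0.86402494 -0.50344896  0.5683024  -0.03139364] [ 0.47173186 -0.1337997   0.17522856] [0.64753104 0.03166544 0.20098392]
scene bull 221 [ 0.674 -0.105  0.057]
scene ball 96 [0.498 0.014 0.072]
tt [ 0.58582807 -0.02940391] 0.15556843114225657 31
cat [295.78947368 222.25708502] [278 213  39  21 494] ((0.5956471562385559, -0.012214519083499908), (0.14430303871631622, 0.04228988662362099), 61.496299743652344) 0.10420320136050032
loop 267
[ 0.84419715 -0.53603274  0.5760366  -0.05090127] [ 0.47667242 -0.14073472  0.17505374] [0.65158478 0.02562078 0.20109452]
```

```bash
cat >> h.py <<'E'
from scipy.spatial.transform import Rotation as Ro
TT_YAW=-120.
def Rt(yawh,lean):  # head direction, lean: tool z towards head, tool x towards tail
    return Ro.from_euler('z',yawh+180,degrees=True)*Ro.from_euler('x',180,degrees=True)*Ro.from_euler('y',-lean,degrees=True)
def delta(pos,R):
    s=get_state();R0=Ro.from_euler('xyz',s['ee_rot'],degrees=True)
    d=R0.inv().apply(np.array(pos)-s['position']);w=(R0.inv()*R).as_rotvec(degrees=True)
    print('t',s['t'],'pos',np.round(s['position'],4),'rpy',np.round(s['ee_rot'],1),'F',np.round(s['force'],1),'gap',s['finger_gap'])
    print('txyz',d.round(4),'w',w.round(2))
E
python3 -c "
from h import *
print(Rt(-120,40).as_matrix().round(3))
delta([.2,-.696,.42],Rt(-164,0));delta([.5,-.3,.45],Rt(-140,10))"
```

```text
[[ 0.383  0.866 -0.321]
 [ 0.663 -0.5   -0.557]
 [-0.643  0.    -0.766]]
t 0.1 pos [ 0.2014 -0.6957  0.2303] rpy [-179.9    0.    16.2] F [-0.3 -0.7  0.6] gap 0.08534677314067414
txyz [-0.0014 -0.0005 -0.1897] w [-0.12  0.01  0.15]
t 0.1 pos [ 0.2014 -0.6957  0.2303] rpy [-179.9    0.    16.2] F [-0.3 -0.7  0.6] gap 0.08534677314067414
txyz [ 0.3969 -0.2975 -0.2192] w [ -2.2   -9.87 -23.78]
```

```bash
python3 -m pendant '[{"tz":-0.05},{"tz":-0.1},{"tz":-0.15},{"tx":0.04,"ty":-0.03,"tz":-0.18,"wz":-2},{"tx":0.08,"ty":-0.06,"tz":-0.19,"wz":-6},{"tx":0.12,"ty":-0.09,"tz":-0.2,"wz":-8},{"tx":0.16,"ty":-0.12,"tz":-0.21,"wz":-12},{"tx":0.2,"ty":-0.15,"tz":-0.22,"wz":-16},{"tx":0.24,"ty":-0.18,"tz":-0.22,"wz":-20},{"tx":0.28,"ty":-0.21,"tz":-0.22,"wz":-24}]'; python3 -c "
from h import *
delta([.68,.14,.45],Rt(-120,20));delta([.68,.14,.29],Rt(-120,40))"
```

```text
t 0.1 pos [ 0.2014 -0.6957  0.2303] rpy [-179.9    0.    16.2] F [-0.3 -0.7  0.6] gap 0.08534677314067414
txyz [ 0.6922 -0.67   -0.2185] w [ -7.76 -19.05 -43.38]
t 0.1 pos [ 0.2014 -0.6957  0.2303] rpy [-179.9    0.    16.2] F [-0.3 -0.7  0.6] gap 0.08534677314067414
txyz [ 0.6922 -0.6697 -0.0585] w [-15.4  -38.03 -41.98]schema error: expected keys gripper, tx, ty, tz, wx, wy, wz
```

```bash
python3 -m pendant '[{"gripper":0.085,"tx":0,"ty":0,"tz":-0.05,"wx":0,"wy":0,"wz":0},{"gripper":0.085,"tx":0,"ty":0,"tz":-0.1,"wx":0,"wy":0,"wz":0},{"gripper":0.085,"tx":0,"ty":0,"tz":-0.15,"wx":0,"wy":0,"wz":0},{"gripper":0.085,"tx":0.03,"ty":-0.02,"tz":-0.18,"wx":0,"wy":0,"wz":-4},{"gripper":0.085,"tx":0.06,"ty":-0.05,"tz":-0.2,"wx":0,"wy":0,"wz":-8},{"gripper":0.085,"tx":0.1,"ty":-0.08,"tz":-0.21,"wx":0,"wy":0,"wz":-12},{"gripper":0.085,"tx":0.135,"ty":-0.11,"tz":-0.22,"wx":0,"wy":0,"wz":-16},{"gripper":0.085,"tx":0.17,"ty":-0.14,"tz":-0.22,"wx":0,"wy":0,"wz":-20},{"gripper":0.085,"tx":0.205,"ty":-0.17,"tz":-0.22,"wx":0,"wy":0,"wz":-24},{"gripper":0.085,"tx":0.24,"ty":-0.2,"tz":-0.22,"wx":0,"wy":0,"wz":-28}]'; python3 -c "
from h import *
delta([.68,.14,.45],Rt(-120,20));delta([.68,.14,.29],Rt(-120,40));print(get_state()['qpos'])"
```

```text
t: 1.1
position: [0.3771, -0.4356, 0.451]
ee_rot: [-180.0, 0.0, 44.3]
force: [0.9, -0.3, 0.5]
finger_gap: 0.0847
finger_force: 0.0
t 1.1 pos [ 0.3771 -0.4356  0.451 ] rpy [-180.     0.    44.3] F [ 0.9 -0.3  0.5] gap 0.08468639783830377
txyz [ 0.6188 -0.2002  0.0011] w [ -2.77 -19.87 -15.52]
t 1.1 pos [ 0.3771 -0.4356  0.451 ] rpy [-180.     0.    44.3] F [ 0.9 -0.3  0.5] gap 0.08468639783830377
txyz [ 0.6189 -0.2001  0.1611] w [ -5.5  -39.74 -15.03]
[50.97027167 12.52901043 -7.9188979  95.5071433   1.80650207 72.11717465
 -3.00498407]
```

```bash
python3 -m pendant '[{"gripper":0.085,"tx":0.045,"ty":-0.015,"tz":0,"wx":0,"wy":-2,"wz":-2},{"gripper":0.085,"tx":0.09,"ty":-0.03,"tz":0,"wx":0,"wy":-4,"wz":-3},{"gripper":0.085,"tx":0.135,"ty":-0.045,"tz":0,"wx":0,"wy":-6,"wz":-5},{"gripper":0.085,"tx":0.18,"ty":-0.06,"tz":0,"wx":0,"wy":-8,"wz":-6},{"gripper":0.085,"tx":0.225,"ty":-0.075,"tz":0,"wx":0,"wy":-10,"wz":-8},{"gripper":0.085,"tx":0.27,"ty":-0.09,"tz":0,"wx":0,"wy":-12,"wz":-9},{"gripper":0.085,"tx":0.315,"ty":-0.105,"tz":0,"wx":-1,"wy":-14,"wz":-11},{"gripper":0.085,"tx":0.36,"ty":-0.12,"tz":0,"wx":-1,"wy":-16,"wz":-12},{"gripper":0.085,"tx":0.405,"ty":-0.135,"tz":0,"wx":-2,"wy":-18,"wz":-14},{"gripper":0.085,"tx":0.45,"ty":-0.15,"tz":0,"wx":-3,"wy":-20,"wz":-15}]'; python3 -c "
from h import *
delta([.68,.14,.45],Rt(-120,20));delta([.68,.14,.29],Rt(-120,40));print(get_state()['qpos'])"
```

```text
t: 2.1
position: [0.5953, -0.0151, 0.451]
ee_rot: [179.6, 20.3, 59.3]
force: [1.3, 0.7, 0.1]
finger_gap: 0.0854
finger_force: 0.0
t 2.1 pos [ 0.5953 -0.0151  0.451 ] rpy [179.6  20.3  59.3] F [1.3 0.7 0.1] gap 0.08535968770768759
txyz [ 0.1659 -0.0061 -0.0603] w [ 0.11  0.28 -0.68]
t 2.1 pos [ 0.5953 -0.0151  0.451 ] rpy [179.6  20.3  59.3] F [1.3 0.7 0.1] gap 0.08535968770768759
txyz [ 0.2214 -0.007   0.0897] w [-1.000e-02 -1.972e+01 -7.000e-01]
[  6.56338868  21.15705389 -24.79164578  87.3584317   22.22437312
  89.09640623 -52.02596063]
```

```bash
python3 -m pendant '[{"gripper":0.085,"tx":0.04,"ty":0,"tz":-0.01,"wx":0,"wy":0,"wz":0},{"gripper":0.085,"tx":0.08,"ty":0,"tz":-0.02,"wx":0,"wy":-3,"wz":0},{"gripper":0.085,"tx":0.12,"ty":0,"tz":-0.02,"wx":0,"wy":-6,"wz":0},{"gripper":0.085,"tx":0.16,"ty":-0.005,"tz":-0.02,"wx":0,"wy":-10,"wz":0},{"gripper":0.085,"tx":0.19,"ty":-0.007,"tz":0.01,"wx":0,"wy":-14,"wz":0},{"gripper":0.085,"tx":0.21,"ty":-0.007,"tz":0.05,"wx":0,"wy":-18,"wz":-0.7},{"gripper":0.085,"tx":0.221,"ty":-0.007,"tz":0.09,"wx":0,"wy":-19.7,"wz":-0.7},{"gripper":0.085,"tx":0.221,"ty":-0.007,"tz":0.09,"wx":0,"wy":-19.7,"wz":-0.7},{"gripper":0.085,"tx":0.221,"ty":-0.007,"tz":0.09,"wx":0,"wy":-19.7,"wz":-0.7}]'; python3 -c "
from h import *
delta([.68,.14,.29],Rt(-120,40));print(get_state()['qpos'])
c=cap('wrist');cv2.imwrite('pics/w1.png',c['color'][...,::-1])"
```

```text
t: 3.0
position: [0.6796, 0.1378, 0.2905]
ee_rot: [-179.9, 40.0, 60.0]
force: [0.6, -0.5, 1.3]
finger_gap: 0.0847
finger_force: 0.0
t 3.0 pos [0.6796 0.1378 0.2905] rpy [-179.9   40.    60. ] F [ 0.6 -0.5  1.3] gap 0.08467573502892092
txyz [ 0.002  -0.0007 -0.001 ] w [-0.09 -0.02 -0.01]
[-13.38990356  44.80731545 -21.53053125  74.28791153  31.75496602
 101.18096396 -68.64435493]
```

View pics/w1.png

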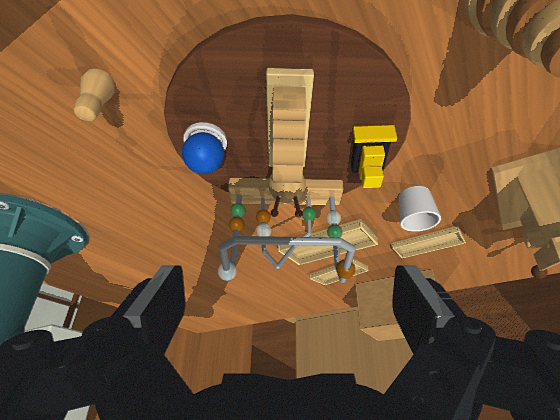

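The wrist view shows the caterpillar end-on, running from (290,85) to (287,190). The dock's tail edge is at row 69, columns 267–313, and the loop bar is at row 240.

```bash
python3 - <<'E'
from h import *
c=load('wrist');P=pts(c);z=P[...,2];hsv=cv2.cvtColor(c['color'],cv2.COLOR_RGB2HSV);H,S,V=[hsv[...,i].astype(int) for i in range(3)]
T=np.linalg.inv(c['camera_from_world']);print('cam',T[:3,3],c['fx'])
roi=np.zeros(z.shape,bool);roi[55:205,225:345]=1
R=Ro.from_euler('z',-120,degrees=True).as_matrix()[:2,:2]
Q=P.copy();Q[...,:2]=P[...,:2]@R   # dock-aligned coords
# turntable circle
m=(np.abs(z-.024)<.006)&(V<115)
h=cv2.convexHull(np.argwhere(m&(np.hypot(P[...,0]-.582,P[...,1]+.025)<.165))[:,::-1].astype(np.int32))[:,0]
h=h[h[:,1]<180];q=np.array([ray(c,u,v,.024)[:2] for u,v in h]);s=np.linalg.lstsq(np.c_[2*q,np.ones(len(q))],(q**2).sum(1),rcond=None)[0]
print('tt',s[:2],np.sqrt(s[2]+s[:2]@s[:2]))
# plate
m=roi&(np.abs(z-.036)<.005)&(V>115);q=P[m];r=cv2.minAreaRect(q[:,:2].astype(np.float32));print('plate',m.sum(),r,np.median(q[:,2]))
rows=[]
for v in range(72,190,6):
    u=np.where(m[v])[0]
    if len(u)>1: a,b=ray(c,u.min()-.5,v,.036),ray(c,u.max()+.5,v,.036);rows.append([v,u.min(),u.max(),*((a+b)/2)[:2],np.linalg.norm(a-b)*1e3])
print(np.round(rows,4))
# cat body width by row
m=roi&(z>.062)&(z<.12)&(S>40)
for v in range(85,195,8):
    u=np.where(m[v])[0]
    if len(u)>5:
        zz=np.median(z[v][u]);a,b=ray(c,u.min()-.5,v,zz),ray(c,u.max()+.5,v,zz);print(v,u.min(),u.max(),zz.round(4),((a+b)/2)[:2].round(4),(np.linalg.norm(a-b)*1e3).round(1))
q=P[(z>.175)&(z<.2)];print('bar',len(q),np.median(q,0),q.min(0),q.max(0))
u=ray(c,290,69,.036);print('tail edge',u)
E
```

```text
cam [0.75288644 0.26449742 0.35268031] 356.8514004701052
tt [ 0.58463576 -0.02327296] 0.15290744372856407
plate 1607 ((0.5881706476211548, -0.018790647387504578), (0.191402867436409, 0.1685485690832138), 58.41349411010742) 0.035270300991823766
[[ 7.200000e+01  2.670000e+02  3.110000e+02  6.383000e-01  6.520000e-02
   4.622350e+01]
 [ 7.800000e+01  2.670000e+02  3.130000e+02  6.356000e-01  5.840000e-02
   4.907390e+01]
 [ 8.400000e+01  2.670000e+02  3.120000e+02  6.314000e-01  5.210000e-02
   4.883540e+01]
 [ 9.000000e+01  2.670000e+02  3.120000e+02  6.276000e-01  4.540000e-02
   4.966830e+01]
 [ 9.600000e+01  2.670000e+02  3.110000e+02  6.231000e-01  3.870000e-02
   4.943170e+01]
 [ 1.020000e+02  2.670000e+02  3.100000e+02  6.185000e-01  3.180000e-02
   4.918680e+01]
 [ 1.080000e+02  2.670000e+02  3.100000e+02  6.142000e-01  2.430000e-02
   5.007100e+01]
 [ 1.140000e+02  2.680000e+02  3.090000e+02  6.097000e-01  1.660000e-02
   4.866990e+01]
 [ 1.200000e+02  2.680000e+02  3.090000e+02  6.051000e-01  8.600000e-03
   4.957740e+01]
 [ 1.260000e+02  2.680000e+02  3.080000e+02  5.998000e-
[... 568 characters left out ...]
 [ 1.860000e+02  3.060000e+02  3.420000e+02  5.856000e-01 -1.306000e-01
   5.493040e+01]]
109 273 305 0.0695 [0.6286 0.0484] 33.7
117 273 305 0.0734 [0.625  0.0421] 34.0
125 273 305 0.0759 [0.6207 0.0346] 34.6
133 273 304 0.0808 [0.6169 0.029 ] 33.8
141 273 303 0.08 [0.61   0.0181] 33.7
149 273 303 0.0877 [0.6078 0.0144] 33.7
157 273 303 0.0925 [0.604  0.0078] 34.0
165 273 302 0.0895 [ 0.595  -0.0067] 34.2
173 272 302 0.0956 [ 0.591  -0.0124] 35.6
181 269 304 0.0964 [ 0.5835 -0.0242] 42.4
189 269 304 0.0942 [ 0.5739 -0.0406] 44.2
bar 2670 [ 0.56859427 -0.02364672  0.19118067] [ 0.02842401 -2.73078114  0.17502165] [0.66266457 0.02891138 0.19997059]
tail edge [0.6409586  0.06772221 0.036     ]
```

```bash
cat >> h.py <<'E'
G=np.array([.6008,.003,.081]);YH=-121.6
def tgt(grip,yaw,lean,back=0):
    R=Rt(yaw,lean);return np.array(grip)+(.019-back)*R.apply([0,0,1]),R
E
python3 -c "
from h import *
delta(*tgt(G,YH,40,.13));delta(*tgt(G,YH,40))"
```

```text
t 3.05 pos [0.6804 0.138  0.2928] rpy [179.9  39.8  59.8] F [ 0.9 -0.1  0.2] gap 0.08475700649555215
txyz [0.0154 0.0005 0.152 ] w [ 1.03 -0.23  1.09]
t 3.05 pos [0.6804 0.138  0.2928] rpy [179.9  39.8  59.8] F [ 0.9 -0.1  0.2] gap 0.08475700649555215
txyz [ 0.0149 -0.0019  0.282 ] w [ 1.03 -0.23  1.09]
```

```bash
python3 -m pendant '[{"gripper":0.085,"tx":0.015,"ty":0,"tz":0.03,"wx":1,"wy":0,"wz":1.1},{"gripper":0.085,"tx":0.015,"ty":0,"tz":0.07,"wx":1,"wy":0,"wz":1.1},{"gripper":0.085,"tx":0.015,"ty":0,"tz":0.11,"wx":1,"wy":0,"wz":1.1},{"gripper":0.085,"tx":0.015,"ty":0,"tz":0.14,"wx":1,"wy":0,"wz":1.1},{"gripper":0.085,"tx":0.015,"ty":0,"tz":0.15,"wx":1,"wy":0,"wz":1.1},{"gripper":0.085,"tx":0.015,"ty":0,"tz":0.15,"wx":1,"wy":0,"wz":1.1}]'; python3 -c "
from h import *
c=cap('wrist');delta(*tgt(G,YH,40));cv2.imwrite('pics/w2.png',c['color'][...,::-1])
P=pts(c);z=P[...,2];T=np.linalg.inv(c['camera_from_world'])
m=(z>.06)&(z<.12);m[:,:200]=0;m[:,370:]=0
for v in range(100,300,12):
    u=np.where(m[v])[0]
    if len(u)>5:
        zz=np.median(z[v][u]);a,b=ray(c,u.min()-.5,v,zz),ray(c,u.max()+.5,v,zz);print(v,u.min(),u.max(),zz.round(4),((a+b)/2)[:2].round(4),(np.linalg.norm(a-b)*1e3).round(1))
"
```

```text
t: 3.65
position: [0.6382, 0.0639, 0.168]
ee_rot: [179.9, 39.8, 58.3]
force: [0.1, 1.0, 0.1]
finger_gap: 0.0847
finger_force: 0.0
t 3.7 pos [0.6389 0.0656 0.1684] rpy [179.9  39.7  58.4] F [1.1 0.  0.8] gap 0.08518174310868248
txyz [-0.0008  0.0002  0.133 ] w [ 0.08 -0.35 -0.04]
136 262 314 0.0689 [0.6293 0.0493] 33.5
148 262 314 0.073 [0.6258 0.0437] 34.0
160 263 313 0.0747 [0.6207 0.0354] 33.7
172 263 313 0.0803 [0.6177 0.0306] 34.0
184 264 312 0.0793 [0.6102 0.0182] 34.4
196 264 312 0.0869 [0.6081 0.015 ] 34.2
208 265 312 0.0921 [0.6046 0.0086] 33.9
220 266 310 0.0907 [ 0.5945 -0.0071] 33.9
232 263 314 0.0962 [ 0.5903 -0.0146] 39.8
244 263 314 0.092 [ 0.5758 -0.0383] 43.5
256 219 354 0.0979 [ 0.5688 -0.0464] 115.7
268 214 362 0.0753 [ 0.53  -0.112] 158.5
280 213 361 0.0894 [ 0.5299 -0.1102] 154.7
292 213 366 0.1015 [ 0.531  -0.1133] 157.8
```

View pics/w2.png

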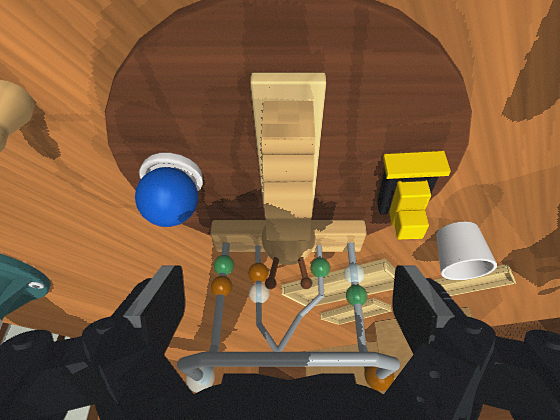

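The caterpillar is centred between the fingers at columns 263–313 and the loop bar (row 358) clears the tool by about 70 mm, so I'm moving in.

```bash
python3 -m pendant '[{"gripper":0.085,"tx":0,"ty":0,"tz":0.03,"wx":0,"wy":0,"wz":0},{"gripper":0.085,"tx":0,"ty":0,"tz":0.06,"wx":0,"wy":0,"wz":0},{"gripper":0.085,"tx":0,"ty":0,"tz":0.09,"wx":0,"wy":0,"wz":0},{"gripper":0.085,"tx":0,"ty":0,"tz":0.11,"wx":0,"wy":0,"wz":0},{"gripper":0.085,"tx":0,"ty":0,"tz":0.125,"wx":0,"wy":0,"wz":0},{"gripper":0.085,"tx":0,"ty":0,"tz":0.132,"wx":0,"wy":0,"wz":0},{"gripper":0.085,"tx":0,"ty":0,"tz":0.132,"wx":0,"wy":0,"wz":0}]'; python3 -c "
from h import *
delta(*tgt(G,YH,40))"
```

```text
t: 4.4
position: [0.5936, -0.0064, 0.0649]
ee_rot: [-180.0, 39.8, 58.5]
force: [-0.3, -0.1, -0.3]
finger_gap: 0.0847
finger_force: 0.0
t 4.4 pos [ 0.5936 -0.0064  0.0649] rpy [-180.    39.8   58.5] F [-0.3 -0.1 -0.3] gap 0.0846654777517333
txyz [-0.0013  0.0012 -0.0009] w [ 0.03 -0.19  0.09]
```

```bash
python3 -m pendant '[{"gripper":0.045,"tx":0,"ty":0,"tz":0,"wx":0,"wy":0,"wz":0},{"gripper":0.042,"tx":0,"ty":0,"tz":0,"wx":0,"wy":0,"wz":0},{"gripper":0.038,"tx":0,"ty":0,"tz":0,"wx":0,"wy":0,"wz":0},{"gripper":0.03,"tx":0,"ty":0,"tz":0,"wx":0,"wy":0,"wz":0},{"gripper":0.02,"tx":0,"ty":0,"tz":0,"wx":0,"wy":0,"wz":0},{"gripper":0.0,"tx":0,"ty":0,"tz":0,"wx":0,"wy":0,"wz":0},{"gripper":0.0,"tx":0,"ty":0,"tz":0,"wx":0,"wy":0,"wz":0},{"gripper":0.0,"tx":0,"ty":0,"tz":0,"wx":0,"wy":0,"wz":0}]'; python3 -c "
from h import *
delta(*tgt(G,YH,40));print(get_state()['finger_force'])"
```

```text
t: 5.2
position: [0.5942, -0.0066, 0.0652]
ee_rot: [180.0, 39.8, 58.5]
force: [3.7, 1.4, 5.8]
finger_gap: 0.033
finger_force: 62.1
t 5.2 pos [ 0.5942 -0.0066  0.0652] rpy [180.   39.8  58.5] F [3.7 1.4 5.8] gap 0.03302083548325212
txyz [-0.0012  0.0006 -0.0006] w [ 0.1  -0.21  0.07]
62.098389136153855
```

```bash
cat > rock.py <<'E'
from h import *
def cat(h,t):
    th=np.arcsin((h-t)/60);ux=np.array([np.cos(th),np.sin(th)]);uz=np.array([-np.sin(th),np.cos(th)])
    oz=(h+t)/2;dev=[]
    for k,e in((30,h),(-30,t)):
        zm=(min(e,18)+18)/2; s=(zm-oz-k*ux[1])/uz[1]; dev.append(k*ux[0]+s*uz[0]-k)
    return np.array([-np.mean(dev),oz]),th
def tool(h,t):
    o,th=cat(h,t);c,s=np.cos(th),np.sin(th);v=np.array([12.2,30.4]);L=np.radians(40)+th
    return o+[c*v[0]-s*v[1],s*v[0]+c*v[1]],L,th
def rel(a,b,n=5):
    p0,L0,_=tool(*a);X=np.array([-np.cos(L0),-np.sin(L0)]);Z=np.array([np.sin(L0),-np.cos(L0)])
    for i in range(1,n+1):
        m=np.array(a)+(np.array(b)-a)*i/n;p,L,th=tool(*m);d=p-p0
        print(m.round(1),'tx %.4f tz %.4f wy %.2f tilt %.1f'%(d@X/1e3,d@Z/1e3,-np.degrees(L-L0),np.degrees(th)))
E
python3 -c "
from rock import *
rel((0,0),(7.3,0));rel((7.3,0),(7.3,14.1));rel((7.3,14.1),(20.5,14.1))"
```

```text
[1.5 0. ] tx -0.0002 tz -0.0011 wy -1.39 tilt 1.4
[2.9 0. ] tx -0.0005 tz -0.0022 wy -2.79 tilt 2.8
[4.4 0. ] tx -0.0006 tz -0.0034 wy -4.19 tilt 4.2
[5.8 0. ] tx -0.0008 tz -0.0045 wy -5.59 tilt 5.6
[7.3 0. ] tx -0.0009 tz -0.0056 wy -6.99 tilt 7.0
[7.3 2.8] tx -0.0015 tz 0.0001 wy 2.71 tilt 4.3
[7.3 5.6] tx -0.0029 tz 0.0003 wy 5.40 tilt 1.6
[7.3 8.5] tx -0.0043 tz 0.0006 wy 8.10 tilt -1.1
[ 7.3 11.3] tx -0.0057 tz 0.0010 wy 10.79 tilt -3.8
[ 7.3 14.1] tx -0.0071 tz 0.0014 wy 13.50 tilt -6.5
[ 9.9 14.1] tx -0.0002 tz -0.0022 wy -2.53 tilt -4.0
[12.6 14.1] tx -0.0003 tz -0.0045 wy -5.06 tilt -1.5
[15.2 14.1] tx -0.0003 tz -0.0067 wy -7.58 tilt 1.1
[17.9 14.1] tx -0.0002 tz -0.0090 wy -10.10 tilt 3.6
[20.5 14.1] tx 0.0001 tz -0.0112 wy -12.63 tilt 6.1
```

```bash
python3 -m pendant '[{"gripper":0,"tx":-0.0002,"ty":0,"tz":-0.0011,"wx":0,"wy":-1.4,"wz":0},{"gripper":0,"tx":-0.0005,"ty":0,"tz":-0.0022,"wx":0,"wy":-2.8,"wz":0},{"gripper":0,"tx":-0.0006,"ty":0,"tz":-0.0034,"wx":0,"wy":-4.2,"wz":0},{"gripper":0,"tx":-0.0008,"ty":0,"tz":-0.0045,"wx":0,"wy":-5.6,"wz":0},{"gripper":0,"tx":-0.0009,"ty":0,"tz":-0.0056,"wx":0,"wy":-7,"wz":0},{"gripper":0,"tx":-0.0009,"ty":0,"tz":-0.0056,"wx":0,"wy":-7,"wz":0},{"gripper":0,"tx":-0.0009,"ty":0,"tz":-0.0056,"wx":0,"wy":-7,"wz":0}]'; python3 -c "
from h import *
print(get_state()['wrist_torque'])
for n in ('side','scene','wrist'):
  c=cap(n)
a=load('side')['color'][215:305,205:355];b=load('scene')['color'][195:255,240:340]
cv2.imwrite('pics/r1.png',np.vstack([cv2.resize(a,(500,300),interpolation=2),cv2.resize(b,(500,290),interpolation=2)])[...,::-1])"
```

```text
t: 5.9
position: [0.5944, -0.0056, 0.0704]
ee_rot: [-180.0, 47.2, 58.5]
force: [3.0, -4.3, 5.2]
finger_gap: 0.0332
finger_force: 61.9
[-0.39055973 -0.68290263  0.68749553]
```

View pics/r1.png

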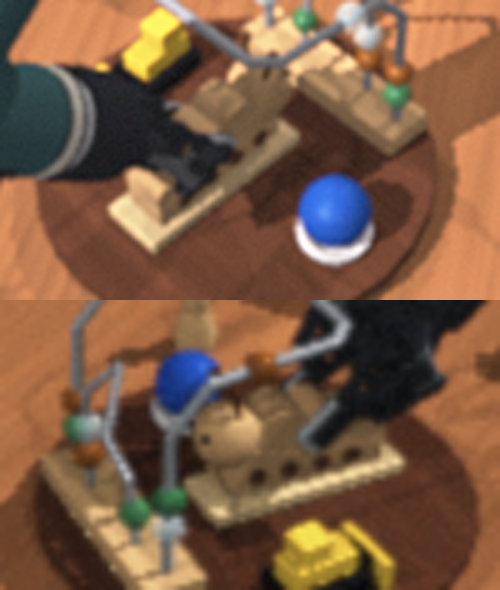

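The head end appears lifted off the plate in the scene crop (gap at (215,480)). I'll measure the tilt from the head's shift between the two scene pictures.

```bash
cat > tilt.py <<'E'
from h import *
R2=Ro.from_euler('z',YH,degrees=True).as_matrix()
O=np.array([.6008,.003,.036])
def proj(c,p):
    q=c['camera_from_world']@np.r_[O+R2@(np.array(p)/1e3),1];return np.array([c['fx']*q[0]/q[2]+c['cx'],c['fy']*q[1]/q[2]+c['cy']])
def shift(n,p,r=7):
    A=cv2.imread(f'pics/{n}0.png',0);c=load(n);B=cv2.cvtColor(c['color'],cv2.COLOR_RGB2GRAY)
    u,v=proj(c,p).round().astype(int);k=8
    up=lambda I,r:cv2.resize(I[v-r:v+r+1,u-r:u+r+1],None,fx=k,fy=k,interpolation=cv2.INTER_CUBIC)
    res=cv2.matchTemplate(up(B,r+10),up(A,r),cv2.TM_CCOEFF_NORMED);_,s,_,l=cv2.minMaxLoc(res)
    return np.array(l)/k-10,s
def report(p,states):
    from rock import cat
    for n in('scene',):
        c=load(n);print(n,proj(c,p).round(1),'shift',shift(n,p))
        for st in states:
            o,th=cat(*st);cs,sn=np.cos(th),np.sin(th);q=[o[0]+cs*p[0]-sn*p[2],p[1],o[1]+sn*p[0]+cs*p[2]]
            print('  pred',st,(proj(c,q)-proj(c,p)).round(2))
E
python3 -c "
from tilt import *
report((60,8,42),[(3.6,0),(5.2,0),(7.3,0),(7.3,3)])
report((30,17,20),[(3.6,0),(5.2,0),(7.3,0),(7.3,3)])
report((-45,17,20),[(3.6,0),(7.3,0),(7.3,3)])
"
```

```text
scene [285.5 225.6] shift (array([ 0.875, -1.75 ]), 0.9363481998443604)
  pred (3.6, 0) [ 0.6  -1.43]
  pred (5.2, 0) [ 0.89 -2.07]
  pred (7.3, 0) [ 1.31 -2.9 ]
  pred (7.3, 3) [ 0.78 -2.44]
scene [294.4 229.8] shift (array([ 0.625, -0.5  ]), 0.8782714605331421)
  pred (3.6, 0) [ 0.24 -0.89]
  pred (5.2, 0) [ 0.36 -1.29]
  pred (7.3, 0) [ 0.53 -1.81]
  pred (7.3, 3) [ 0.35 -1.77]
scene [313.2 224.1] shift (array([-10.   ,   2.875]), 0.7298073768615723)
  pred (3.6, 0) [0.14 0.17]
  pred (7.3, 0) [0.26 0.36]
  pred (7.3, 3) [ 0.24 -0.5 ]
```

```bash
cat > prof.py <<'E'
from tilt import *
def prof(n='wrist'):
    P=pts(load(n));Q=(P-O)@R2*1e3
    m=(abs(Q[...,1])<9)&(abs(Q[...,0])<95)&(Q[...,2]>-5)&(Q[...,2]<110)
    q=Q[m]
    for x in range(-80,95,4):
        s=q[abs(q[:,0]-x)<2]
        if len(s)>3: print(x,len(s),np.percentile(s[:,2],[10,50,90,98]).round(1))
E
python3 -c "
from prof import *
prof();c=load('wrist');cv2.imwrite('pics/w3.png',c['color'][...,::-1])"
```

```text
-72 79 [-4.2 -0.7 83.4 83.5]
-68 1281 [-4.2 -1.5 -0.2 82.4]
-64 641 [-1.2 -0.6  0.   0.4]
-60 1200 [-1.  82.9 84.2 84.4]
-56 7580 [ 3.6 24.6 81.7 83.3]
-52 2629 [ 2.5 36.  78.9 79.8]
-48 746 [37.  37.8 77.1 77.7]
-44 60 [37.  37.5 37.7 38.7]
-40 1509 [36.8 39.8 42.6 43.6]
-36 752 [43.1 44.6 45.9 46.3]
-32 371 [45.8 46.5 47.  47.1]
-28 104 [46.6 46.9 47.1 47.2]
-20 1183 [45.8 48.8 51.9 52.9]
-16 824 [52.1 54.6 56.5 57.2]
-12 456 [56.8 58.  59.  59.4]
-8 260 [59.2 59.9 60.4 60.5]
-4 116 [60.4 60.7 60.8 60.9]
0 6 [60.5 60.6 60.6 60.6]
8 169 [59.7 60.3 61.2 61.9]
12 392 [61.  62.4 63.8 64.2]
16 242 [63.7 64.8 65.5 65.8]
20 119 [65.7 66.1 66.4 66.7]
24 36 [66.5 66.6 66.6 66.6]
44 134 [65.6 66.1 67.3 67.9]
48 237 [66.8 68.1 69.7 70.2]
52 150 [69.3 70.6 71.5 71.9]
56 90 [70.9 71.8 72.8 74.1]
60 25 [72.2 72.6 73.1 74.7]
```

View pics/w3.png

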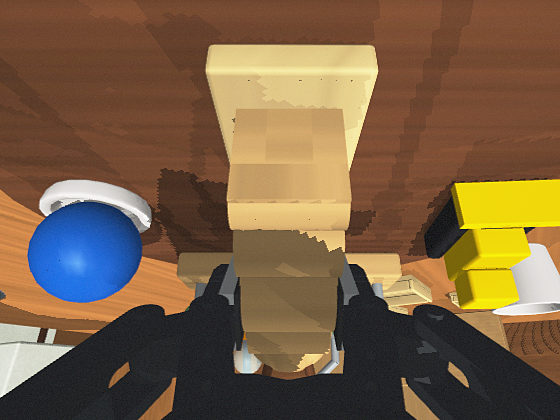

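Wrist profile: hump crests at x = -33, -6 and 21 stand 1.2, 2.9 and 4.7 mm above nominal, so the tilt is only about 3.7° because the pads slipped in rotation. I'll continue further head-up, allowing for the slip.

```bash
cat >> rock.py <<'E'
SL=0
def tool(h,t):
    o,th=cat(h,t);c,s=np.cos(th),np.sin(th);l=np.radians(40+SL);v=np.array([19*np.sin(l),45-19*np.cos(l)])
    return o+[c*v[0]-s*v[1],s*v[0]+c*v[1]],l+th,th
E
python3 -c "
import rock;rock.SL=3.3
rock.rel((5.2,1.3),(9.4,0.8),5)"
```

```text
[6.  1.2] tx -0.0001 tz -0.0007 wy -0.90 tilt 4.6
[6.9 1.1] tx -0.0002 tz -0.0013 wy -1.80 tilt 5.5
[7.7 1. ] tx -0.0003 tz -0.0020 wy -2.70 tilt 6.4
[8.6 0.9] tx -0.0004 tz -0.0027 wy -3.61 tilt 7.3
[9.4 0.8] tx -0.0005 tz -0.0033 wy -4.51 tilt 8.2
```

```bash
python3 -m pendant '[{"gripper":0,"tx":-0.0001,"ty":0,"tz":-0.0007,"wx":0,"wy":-0.9,"wz":0},{"gripper":0,"tx":-0.0002,"ty":0,"tz":-0.0013,"wx":0,"wy":-1.8,"wz":0},{"gripper":0,"tx":-0.0003,"ty":0,"tz":-0.002,"wx":0,"wy":-2.7,"wz":0},{"gripper":0,"tx":-0.0004,"ty":0,"tz":-0.0027,"wx":0,"wy":-3.6,"wz":0},{"gripper":0,"tx":-0.0005,"ty":0,"tz":-0.0033,"wx":0,"wy":-4.5,"wz":0},{"gripper":0,"tx":-0.0005,"ty":0,"tz":-0.0033,"wx":0,"wy":-4.5,"wz":0}]'; cat >> prof.py <<'E'
def tiltfit(n='wrist'):
    "crest heights of the three humps and the head, in the dock frame"
    Q=(pts(cap(n))-O)@R2*1e3;c=[]
    for x0,z0 in((-33,46),(-6,58),(21,62),(58,66)):
        m=(abs(Q[...,1])<8)&(abs(Q[...,0]-x0)<(11 if x0<50 else 8))&(Q[...,2]>z0-12)&(Q[...,2]<z0+(30 if x0<50 else 22))
        s=Q[m]
        if len(s)>20: c.append((x0,np.percentile(s[:,2],97 if x0<50 else 90)-z0,s[s[:,2]>np.percentile(s[:,2],94),0].mean()))
    c=np.array(c);print(c.round(1).tolist());k=c[:3];p=np.polyfit(k[:,0],k[:,1],1);print('tilt',np.degrees(p[0]).round(1),'h',np.polyval(p,30).round(1),'t',np.polyval(p,-30).round(1))
E
python3 -c "
from prof import *
tiltfit();s=get_state();print(s['wrist_torque'])"
```

```text
t: 6.65
position: [0.5953, -0.004, 0.0738]
ee_rot: [-180.0, 51.8, 58.5]
force: [2.8, -4.3, 8.2]
finger_gap: 0.0333
finger_force: 62.3
[[-33.0, 6.1, -22.5], [-6.0, 4.9, -5.2], [21.0, 7.5, 17.8], [58.0, 11.5, 54.5]]
tilt 1.5 h 7.1 t 5.6
[-0.51843821 -0.49541557  0.72377541]
```

```bash
sed -i 's/(11 if x0<50 else 8)/(8 if x0>50 else 7)/; s/k=c\[:3\]/k=c[c[:,0]<50]/' prof.py; python3 -c "
from prof import *
tiltfit();prof()" | awk 'NR<3||$1>-60'
```

```text
[[-33.0, 2.0, -32.5], [-6.0, 4.8, -8.1], [21.0, 7.4, 18.7], [58.0, 11.3, 55.0]]
tilt 5.8 h 8.4 t 2.3
-56 7109 [ 1.9 19.5 74.7 76.3]
-52 747 [35.9 37.2 38.1 75.2]
-48 162 [37.6 37.8 38.1 38.2]
-44 1020 [37.2 39.4 41.8 42.7]
-40 1019 [41.6 43.9 45.7 46.4]
-36 441 [46.  46.9 47.6 47.9]
-32 166 [47.4 47.8 48.  48.1]
-24 787 [47.2 49.4 52.1 53.4]
-20 1030 [51.3 54.6 57.3 58.1]
-16 484 [57.6 59.2 60.4 60.8]
-12 264 [60.7 61.4 62.  62.3]
-8 123 [62.2 62.5 62.8 62.8]
4 66 [62.6 63.  63.8 64.2]
8 402 [63.  64.8 66.3 66.7]
12 239 [66.3 67.5 68.3 68.6]
16 109 [68.6 69.  69.4 69.4]
20 9 [69.4 69.4 69.4 69.4]
40 96 [70.  70.5 71.4 72.3]
44 235 [70.9 72.3 73.7 74.3]
48 135 [73.7 74.8 76.1 76.3]
52 91 [75.7 76.6 77.7 80.2]
56 17 [76.9 77.4 79.8 80.4]
```

```bash
python3 -m pendant '[{"gripper":0,"tx":-0.0001,"ty":0,"tz":-0.0007,"wx":0,"wy":-0.9,"wz":0},{"gripper":0,"tx":-0.0002,"ty":0,"tz":-0.0013,"wx":0,"wy":-1.8,"wz":0},{"gripper":0,"tx":-0.0002,"ty":0,"tz":-0.0013,"wx":0,"wy":-1.8,"wz":0}]'; python3 -c "
from prof import *
tiltfit()
import rock
rock.SL=6.8
rock.rel((9.5,2.5),(9.0,17.0),10)"
```

```text
t: 7.05
position: [0.5958, -0.0033, 0.0753]
ee_rot: [180.0, 53.6, 58.5]
force: [2.9, -4.6, 10.2]
finger_gap: 0.0331
finger_force: 62.5
[[-33.0, 2.4, -34.1], [-6.0, 5.9, -10.0], [21.0, 9.4, 17.1], [58.0, 14.4, 52.7]]
tilt 7.4 h 10.5 t 2.8
[9.4 4. ] tx -0.0007 tz 0.0003 wy 1.44 tilt 5.3
[9.4 5.4] tx -0.0015 tz 0.0005 wy 2.88 tilt 3.8
[9.4 6.8] tx -0.0022 tz 0.0008 wy 4.31 tilt 2.4
[9.3 8.3] tx -0.0029 tz 0.0012 wy 5.74 tilt 1.0
[9.2 9.8] tx -0.0036 tz 0.0015 wy 7.18 tilt -0.5
[ 9.2 11.2] tx -0.0043 tz 0.0019 wy 8.61 tilt -1.9
[ 9.2 12.6] tx -0.0050 tz 0.0023 wy 10.04 tilt -3.3
[ 9.1 14.1] tx -0.0056 tz 0.0027 wy 11.48 tilt -4.8
[ 9.  15.6] tx -0.0063 tz 0.0031 wy 12.92 tilt -6.2
[ 9. 17.] tx -0.0069 tz 0.0035 wy 14.36 tilt -7.7
```

```bash
python3 -m pendant '[{"gripper":0,"tx":-0.0007,"ty":0,"tz":0.0003,"wx":0,"wy":1.4,"wz":0},{"gripper":0,"tx":-0.0015,"ty":0,"tz":0.0005,"wx":0,"wy":2.9,"wz":0},{"gripper":0,"tx":-0.0022,"ty":0,"tz":0.0008,"wx":0,"wy":4.3,"wz":0},{"gripper":0,"tx":-0.0029,"ty":0,"tz":0.0012,"wx":0,"wy":5.7,"wz":0},{"gripper":0,"tx":-0.0036,"ty":0,"tz":0.0015,"wx":0,"wy":7.2,"wz":0},{"gripper":0,"tx":-0.0043,"ty":0,"tz":0.0019,"wx":0,"wy":8.6,"wz":0},{"gripper":0,"tx":-0.005,"ty":0,"tz":0.0023,"wx":0,"wy":10,"wz":0},{"gripper":0,"tx":-0.005,"ty":0,"tz":0.0023,"wx":0,"wy":10,"wz":0}]'; python3 -c "
from prof import *
tiltfit()"
```

```text
t: 7.9
position: [0.5933, -0.0071, 0.0752]
ee_rot: [-179.9, 43.2, 58.5]
force: [3.7, -3.7, 0.7]
finger_gap: 0.0333
finger_force: 62.0
[[-33.0, 9.7, -28.8], [-6.0, 8.6, -1.4], [21.0, 7.5, 25.2], [58.0, 5.4, 61.8]]
tilt -2.4 h 7.1 t 9.6
```

```bash
python3 -c "
import rock
rock.SL=5.6
rock.rel((7.1,9.6),(7.3,15.4),5)"
```

```text
[ 7.1 10.8] tx -0.0006 tz 0.0001 wy 1.07 tilt -3.5
[ 7.2 11.9] tx -0.0012 tz 0.0002 wy 2.14 tilt -4.5
[ 7.2 13.1] tx -0.0017 tz 0.0004 wy 3.22 tilt -5.6
[ 7.3 14.2] tx -0.0023 tz 0.0005 wy 4.29 tilt -6.7
[ 7.3 15.4] tx -0.0029 tz 0.0007 wy 5.37 tilt -7.8
```

```bash
python3 -m pendant '[{"gripper":0,"tx":-0.0006,"ty":0,"tz":0.0001,"wx":0,"wy":1.1,"wz":0},{"gripper":0,"tx":-0.0012,"ty":0,"tz":0.0002,"wx":0,"wy":2.1,"wz":0},{"gripper":0,"tx":-0.0017,"ty":0,"tz":0.0004,"wx":0,"wy":3.2,"wz":0},{"gripper":0,"tx":-0.0023,"ty":0,"tz":0.0005,"wx":0,"wy":4.3,"wz":0},{"gripper":0,"tx":-0.0026,"ty":0,"tz":0.0006,"wx":0,"wy":4.9,"wz":0},{"gripper":0,"tx":-0.0026,"ty":0,"tz":0.0006,"wx":0,"wy":4.9,"wz":0}]'; python3 -c "
from prof import *
tiltfit()"
```

```text
t: 8.55
position: [0.5917, -0.0091, 0.077]
ee_rot: [-179.9, 38.4, 58.6]
force: [2.5, -5.0, 1.1]
finger_gap: 0.0333
finger_force: 62.0
[[-33.0, 14.8, -27.4], [-6.0, 11.3, -0.4], [21.0, 8.1, 26.7], [58.0, 3.0, 64.1]]
tilt -7.0 h 7.0 t 14.3
```

```bash
python3 -c "
import rock
rock.SL=5.4
rock.rel((7,14.3),(17,14.3),5)"
```

```text
[ 9.  14.3] tx -0.0003 tz -0.0017 wy -1.92 tilt -5.1
[11.  14.3] tx -0.0006 tz -0.0035 wy -3.84 tilt -3.2
[13.  14.3] tx -0.0008 tz -0.0052 wy -5.75 tilt -1.2
[15.  14.3] tx -0.0009 tz -0.0070 wy -7.66 tilt 0.7
[17.  14.3] tx -0.0010 tz -0.0088 wy -9.57 tilt 2.6
```

```bash
python3 -m pendant '[{"gripper":0,"tx":-0.0002,"ty":0,"tz":-0.0009,"wx":0,"wy":-1,"wz":0},{"gripper":0,"tx":-0.0003,"ty":0,"tz":-0.0017,"wx":0,"wy":-1.9,"wz":0},{"gripper":0,"tx":-0.0005,"ty":0,"tz":-0.0026,"wx":0,"wy":-2.9,"wz":0},{"gripper":0,"tx":-0.0006,"ty":0,"tz":-0.0035,"wx":0,"wy":-3.8,"wz":0},{"gripper":0,"tx":-0.0008,"ty":0,"tz":-0.0052,"wx":0,"wy":-5.8,"wz":0},{"gripper":0,"tx":-0.0009,"ty":0,"tz":-0.007,"wx":0,"wy":-7.7,"wz":0},{"gripper":0,"tx":-0.001,"ty":0,"tz":-0.0088,"wx":0,"wy":-9.6,"wz":0},{"gripper":0,"tx":-0.001,"ty":0,"tz":-0.0088,"wx":0,"wy":-9.6,"wz":0}]'; python3 -c "
from prof import *
tiltfit();s=get_state();print(s['ee_rot'],s['wrist_torque'])"
```

```text
t: 9.4
position: [0.5938, -0.0035, 0.0836]
ee_rot: [-179.7, 48.1, 58.7]
force: [2.0, -3.9, -0.1]
finger_gap: 0.033
finger_force: 61.8
[[-33.0, 14.6, -32.2], [-6.0, 15.8, -6.0], [21.0, 16.8, 19.4], [58.0, 19.2, 56.0]]
tilt 2.4 h 17.2 t 14.7
[-179.72053633   48.00680154   58.70608546] [ 0.16667419 -0.83114465  0.41639967]
```

Tilt is now +2.4° and both ends are past 12 mm, so friction no longer holds them. Next I'll level it and lift it clear.

```bash
python3 -c "
import rock
rock.SL=5.7
rock.rel((17.2,14.7),(26,26),5)"
```

```text
[19. 17.] tx -0.0016 tz -0.0011 wy 0.48 tilt 1.9
[20.7 19.2] tx -0.0031 tz -0.0022 wy 0.96 tilt 1.4
[22.5 21.5] tx -0.0047 tz -0.0033 wy 1.43 tilt 1.0
[24.2 23.7] tx -0.0063 tz -0.0044 wy 1.91 tilt 0.5
[26. 26.] tx -0.0079 tz -0.0054 wy 2.39 tilt 0.0
```

```bash
python3 -m pendant '[{"gripper":0,"tx":-0.0016,"ty":0,"tz":-0.0011,"wx":0,"wy":0.5,"wz":0},{"gripper":0,"tx":-0.0031,"ty":0,"tz":-0.0022,"wx":0,"wy":1,"wz":0},{"gripper":0,"tx":-0.0047,"ty":0,"tz":-0.0033,"wx":0,"wy":1.4,"wz":0},{"gripper":0,"tx":-0.0063,"ty":0,"tz":-0.0044,"wx":0,"wy":1.9,"wz":0},{"gripper":0,"tx":-0.0079,"ty":0,"tz":-0.0054,"wx":0,"wy":2.4,"wz":0},{"gripper":0,"tx":-0.0079,"ty":0,"tz":-0.0054,"wx":0,"wy":2.4,"wz":0}]'; python3 -c "
from prof import *
tiltfit();s=get_state()
p=np.array(s['position']);T=R2@[-1,0,0]
R=Ro.from_euler('xyz',s['ee_rot'],degrees=True)
delta(p+.17*T+[0,0,.003],R);delta(p+.2*T+[0,0,.22],R)"
```

```text
t: 10.05
position: [0.594, -0.005, 0.0947]
ee_rot: [-179.9, 45.4, 58.5]
force: [-0.3, 0.4, -1.3]
finger_gap: 0.0329
finger_force: 61.8
[[-33.0, 27.6, -31.2], [-6.0, 27.5, -3.6], [21.0, 27.4, 22.3]]
tilt -0.3 h 27.4 t 27.6
t 10.1 pos [ 0.594  -0.005   0.0944] rpy [-179.9   45.4   58.5] F [-0.8 -0.9 -2.8] gap 0.033411746793605666
txyz [ 0.1172  0.0002 -0.1232] w [0. 0. 0.]
t 10.1 pos [ 0.594  -0.005   0.0944] rpy [-179.9   45.4   58.5] F [-0.8 -0.9 -2.8] gap 0.033411746793605666
txyz [-0.0163 -0.     -0.2969] w [0. 0. 0.]
```

```bash
python3 -m pendant '[{"gripper":0,"tx":0.01,"ty":0,"tz":-0.0105,"wx":0,"wy":0,"wz":0},{"gripper":0,"tx":0.029,"ty":0,"tz":-0.0308,"wx":0,"wy":0,"wz":0},{"gripper":0,"tx":0.05,"ty":0,"tz":-0.052,"wx":0,"wy":0,"wz":0},{"gripper":0,"tx":0.073,"ty":0,"tz":-0.077,"wx":0,"wy":0,"wz":0},{"gripper":0,"tx":0.095,"ty":0,"tz":-0.1,"wx":0,"wy":0,"wz":0},{"gripper":0,"tx":0.117,"ty":0,"tz":-0.123,"wx":0,"wy":0,"wz":0},{"gripper":0,"tx":0.1,"ty":0,"tz":-0.155,"wx":0,"wy":0,"wz":0},{"gripper":0,"tx":0.07,"ty":0,"tz":-0.19,"wx":0,"wy":0,"wz":0},{"gripper":0,"tx":0.04,"ty":0,"tz":-0.225,"wx":0,"wy":0,"wz":0},{"gripper":0,"tx":0.01,"ty":0,"tz":-0.26,"wx":0,"wy":0,"wz":0}]'; python3 -c "
from prof import *
s=get_state();print(s['qpos'],s['finger_gap'])
# tray: original scene image, bright wood at tray; interior centre from side+scene
for n in('side','scene'):
  c=cap(n);P=pts(c);hsv=cv2.cvtColor(c['color'],cv2.COLOR_RGB2HSV)
  m=((hsv[...,1]<140)&(hsv[...,2]>110)&(abs(P[...,0]-.486)<.14)&(abs(P[...,1]+.345)<.085)&(P[...,2]>.002)&(P[...,2]<.03)).astype(np.uint8)
  k,l,st,ce=cv2.connectedComponentsWithStats(m);i=1+np.argmax(st[1:,4]);h=cv2.convexHull(np.argwhere(l==i)[:,::-1].astype(np.int32))
  r=cv2.approxPolyDP(h,4,True)[:,0];print(n,r.tolist());q=np.array([ray(c,u,v,.018)[:2] for u,v in r]);print(q.round(4).tolist(),cv2.minAreaRect(q.astype(np.float32)))
"
```

```text
t: 11.1
position: [0.6947, 0.1604, 0.2702]
ee_rot: [-179.8, 45.4, 58.7]
force: [-0.1, 0.2, -1.5]
finger_gap: 0.0334
finger_force: 61.8
[-16.90523804  49.99064627 -19.07307238  68.41356913  32.15437177
 106.80990448 -69.38885112] 0.03339776344768804
side [[364, 185], [361, 206], [299, 198], [304, 178]]
[[0.3927, -0.3939], [0.391, -0.2949], [0.577, -0.2872], [0.5824, -0.3846]] ((0.4851263761520386, -0.33983078598976135), (0.18989109992980957, 0.09892982989549637), 2.784987688064575)
scene [[245, 289], [227, 308], [177, 280], [195, 264]]
[[0.5933, -0.3151], [0.5924, -0.4008], [0.3978, -0.3938], [0.3965, -0.3112]] ((0.49443483352661133, -0.35598939657211304), (0.08565328270196915, 0.19765979051589966), 88.85677337646484)
```

```bash
python3 -c "
from h import *
a,R=tgt([.499,-.348,.05],180,45.4)
s=get_state();p=np.array(s['position']);print(a)
R0=Ro.from_euler('xyz',s['ee_rot'],degrees=True)
from scipy.spatial.transform import Slerp
e=a+[0,0,.22]
S=Slerp([0,1],Ro.concatenate([R0,R]))
for f in np.linspace(0,1,13)[1:]:
    q=p+(e-p)*f;q[2]=p[2]+min(.03,.1*f)*(1)+ (e[2]-p[2]-.03)*f**3
    print(np.r_[R0.inv().apply(q-p).round(3),(R0.inv()*S(f)).as_rotvec(degrees=True).round(1)].tolist())
"
```

```text
[ 0.48547151 -0.348       0.03665909]
[-0.038, 0.007, 0.026, 3.5, -0.1, 3.4]
[-0.076, 0.014, 0.052, 6.9, -0.1, 6.8]
[-0.114, 0.022, 0.079, 10.4, -0.2, 10.3]
[-0.149, 0.029, 0.108, 13.9, -0.2, 13.7]
[-0.18, 0.036, 0.142, 17.3, -0.3, 17.1]
[-0.21, 0.043, 0.176, 20.8, -0.3, 20.5]
[-0.24, 0.05, 0.21, 24.3, -0.4, 24.0]
[-0.269, 0.057, 0.246, 27.8, -0.5, 27.4]
[-0.296, 0.064, 0.282, 31.2, -0.5, 30.8]
[-0.323, 0.072, 0.32, 34.7, -0.6, 34.2]
[-0.349, 0.079, 0.359, 38.2, -0.6, 37.7]
[-0.373, 0.086, 0.399, 41.6, -0.7, 41.1]
```

```bash
python3 -m pendant '[{"gripper":0,"tx":-0.02,"ty":0.004,"tz":0.01,"wx":2,"wy":0,"wz":2},{"gripper":0,"tx":-0.055,"ty":0.01,"tz":0.035,"wx":5,"wy":-0.1,"wz":5},{"gripper":0,"tx":-0.085,"ty":0.016,"tz":0.058,"wx":8,"wy":-0.1,"wz":7.9},{"gripper":0,"tx":-0.114,"ty":0.022,"tz":0.079,"wx":10.4,"wy":-0.2,"wz":10.3},{"gripper":0,"tx":-0.149,"ty":0.029,"tz":0.108,"wx":13.9,"wy":-0.2,"wz":13.7},{"gripper":0,"tx":-0.18,"ty":0.036,"tz":0.142,"wx":17.3,"wy":-0.3,"wz":17.1},{"gripper":0,"tx":-0.21,"ty":0.043,"tz":0.176,"wx":20.8,"wy":-0.3,"wz":20.5},{"gripper":0,"tx":-0.24,"ty":0.05,"tz":0.21,"wx":24.3,"wy":-0.4,"wz":24},{"gripper":0,"tx":-0.269,"ty":0.057,"tz":0.246,"wx":27.8,"wy":-0.5,"wz":27.4},{"gripper":0,"tx":-0.296,"ty":0.064,"tz":0.282,"wx":31.2,"wy":-0.5,"wz":30.8}]'; python3 -c "
from h import *
a,R=tgt([.499,-.348,.05],180,45.4)
delta(a+[0,0,.2],R);print(get_state()['qpos'])"
```

```text
t: 12.2
position: [0.5344, -0.2249, 0.2813]
ee_rot: [179.8, 46.0, 14.2]
force: [0.8, -0.3, -1.2]
finger_gap: 0.0336
finger_force: 61.8
t 12.2 pos [ 0.5344 -0.2249  0.2813] rpy [179.8  46.   14.2] F [ 0.8 -0.3 -1.2] gap 0.03355121546950244
txyz [-0.0218  0.1069  0.0873] w [10.41  0.59  9.92]
[ 14.3400265   39.67673442  -8.27001934  87.36324     19.93700068
  97.70509572 -75.26822028]
```

Next I'll stop about 120 mm above the tray and check it with the wrist camera.

```bash
python3 -m pendant '[{"gripper":0,"tx":-0.005,"ty":0.027,"tz":0.022,"wx":2.6,"wy":0.1,"wz":2.5},{"gripper":0,"tx":-0.011,"ty":0.053,"tz":0.044,"wx":5.2,"wy":0.3,"wz":5},{"gripper":0,"tx":-0.016,"ty":0.08,"tz":0.066,"wx":7.8,"wy":0.4,"wz":7.5},{"gripper":0,"tx":-0.022,"ty":0.107,"tz":0.087,"wx":10.4,"wy":0.6,"wz":9.9},{"gripper":0,"tx":0.015,"ty":0.107,"tz":0.116,"wx":10.4,"wy":0.6,"wz":9.9},{"gripper":0,"tx":0.035,"ty":0.107,"tz":0.143,"wx":10.4,"wy":0.6,"wz":9.9},{"gripper":0,"tx":0.035,"ty":0.107,"tz":0.143,"wx":10.4,"wy":0.6,"wz":9.9}]'; python3 -c "
from h import *
a,R=tgt([.499,-.348,.05],180,45.4);delta(a,R)
c=cap('wrist');cap('side');cap('scene');cv2.imwrite('pics/w4.png',c['color'][...,::-1])"
```

```text
t: 12.9
position: [0.4829, -0.3457, 0.1531]
ee_rot: [-179.6, 45.9, 0.5]
force: [-2.1, 0.7, -2.0]
finger_gap: 0.0331
finger_force: 61.7
t 12.9 pos [ 0.4829 -0.3457  0.1531] rpy [-179.6   45.9    0.5] F [-2.1  0.7 -2. ] gap 0.033135574816424186
txyz [0.0854 0.0029 0.0791] w [-0.1   0.52  0.34]
```

View pics/w4.png

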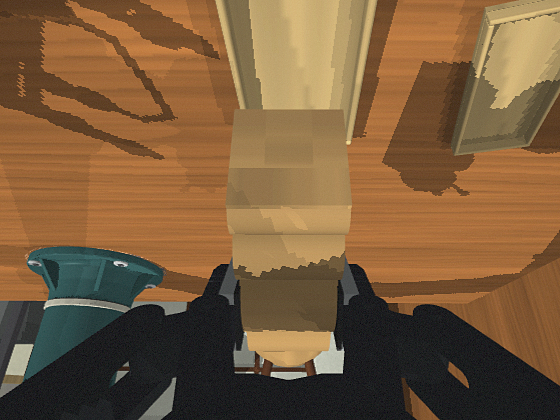

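The wrist view shows the tray under the tail, with rims running from (219,0) to (243,105) and from (376,0) to (350,142), the latter ending at the near corner. The held caterpillar is at columns 230–350. I'll measure both.

```bash
python3 - <<'E'
from h import *
c=load('wrist');P=pts(c);z=P[...,2]
m=(abs(z-.018)<.004)&(abs(P[...,1]+.348)<.07)&(abs(P[...,0]-.49)<.13)
for v in range(2,150,12):
    u=np.where(m[v])[0]
    if len(u): print(v,u.min(),u.max(),ray(c,u.min()-.5,v,.018)[:2].round(4),ray(c,u.max()+.5,v,.018)[:2].round(4))
q=P[m];print('x range',np.percentile(q[:,0],[.5,1,99,99.5]))
# cat
m=(z>.135)&(z<.26)&(abs(P[...,1]+.348)<.04)
for v in range(112,345,12):
    u=np.where(m[v,200:380])[0]+200
    if len(u)>20:
        zz=np.median(z[v][u]);a,b=P[v,u.min()+1],P[v,u.max()-1];print(v,((a+b)/2).round(4),(abs(a-b)[1]*1e3).round(1))
mid=P[(m)&(abs(P[...,1]+.347)<.008)]
for x in np.arange(.40,.58,.004):
    s=mid[abs(mid[:,0]-x)<.002]
    if len(s)>5: print(x.round(3),np.percentile(s[:,2],[50,97]).round(4))
E
```

```text
2 216 376 [ 0.5182 -0.3072] [ 0.5188 -0.3918]
14 218 374 [ 0.5115 -0.3071] [ 0.5121 -0.3922]
26 221 372 [ 0.5043 -0.3075] [ 0.505  -0.3927]
38 224 370 [ 0.4967 -0.308 ] [ 0.4973 -0.3931]
50 227 367 [ 0.4885 -0.3085] [ 0.4891 -0.393 ]
62 230 365 [ 0.4797 -0.3091] [ 0.4804 -0.3936]
74 232 363 [ 0.4702 -0.309 ] [ 0.471  -0.3941]
86 235 361 [ 0.46   -0.3096] [ 0.4608 -0.3947]
98 238 359 [ 0.449  -0.3103] [ 0.4498 -0.3954]
110 350 356 [ 0.4378 -0.3903] [ 0.4379 -0.3953]
122 348 354 [ 0.4248 -0.3908] [ 0.4249 -0.3961]
134 346 352 [ 0.4106 -0.3913] [ 0.4107 -0.3969]
x range [0.39934772 0.40200573 0.51852147 0.51891629]
148 [ 0.5501 -0.3462  0.1361] 33.2
160 [ 0.4487 -0.3172  0.0701] 90.9
172 [ 0.5508 -0.3462  0.145 ] 32.8
184 [ 0.5505 -0.346   0.1487] 33.2
196 [ 0.5499 -0.3462  0.1522] 33.6
208 [ 0.5487 -0.346   0.1553] 33.3
220 [ 0.5462 -0.346   0.1577] 33.3
232 [ 0.5416 -0.3462  0.1593] 33.3
244 [ 0.5343 -0.346   0.1601] 33.2
256 [ 0.3003 -0.2982  0.0812] 129.8
268 [ 0.496  -0.3464  0.1554] 58.4
280 [ 0.5026 -0.3464  0.1622] 59.3
292 [ 0.5083 -0.3464  0.1682] 59.5
304 [ 0.5235 -0.3466  0.1757] 54.6
316 [ 0.5277 -0.3468  0.18  ] 51.8
328 [ 0.5323 -0.3469  0.1841] 48.9
340 [ 0.5442 -0.3467  0.1886] 42.5
0.432 [0.1877 0.1878]
0.436 [0.1872 0.1879]
0.44 [0.1863 0.1873]
0.444 [0.1844 0.1861]
0.448 [0.1826 0.1842]
0.472 [0.1836 0.1838]
0.476 [0.1827 0.1834]
0.48 [0.1807 0.1823]
0.484 [0.1788 0.18  ]
0.496 [0.1796 0.1798]
0.5 [0.1793 0.1797]
0.504 [0.1779 0.1789]
0.508 [0.1753 0.1772]
0.512 [0.1702 0.1739]
0.516 [0.1666 0.1693]
0.52 [0.1672 0.1674]
0.524 [0.1674 0.1677]
0.528 [0.1665 0.1675]
0.532 [0.1635 0.1659]
0.536 [0.1594 0.1623]
0.54 [0.1594 0.197 ]
0.544 [0.1966 0.1989]
0.548 [0.1986 0.2025]
0.552 [0.1496 0.2043]
```

```bash
python3 -c "
from h import *
s=get_state();p=np.array(s['position']);R=Ro.from_euler('z',2.1,degrees=True)*Ro.from_euler('xyz',s['ee_rot'],degrees=True)
for d in([.0135,-.005,-.06],[.0135,-.005,-.105],[.0135,-.005,-.1145]): delta(p+d,R)"
```

```text
t 13.05 pos [ 0.4875 -0.3469  0.1589] rpy [180.   45.3   0.3] F [ 0.3 -0.1 -1.8] gap 0.033489918387375334
txyz [0.0521 0.0051 0.0326] w [-1.49  0.   -1.48]
t 13.05 pos [ 0.4875 -0.3469  0.1589] rpy [180.   45.3   0.3] F [ 0.3 -0.1 -1.8] gap 0.033489918387375334
txyz [0.0841 0.005  0.0642] w [-1.49  0.   -1.48]
t 13.05 pos [ 0.4875 -0.3469  0.1589] rpy [180.   45.3   0.3] F [ 0.3 -0.1 -1.8] gap 0.033489918387375334
txyz [0.0909 0.005  0.0709] w [-1.49  0.   -1.48]
```

```bash
python3 -c "
from h import *
s=get_state();p=np.array(s['position']);R=Ro.from_euler('z',2.1,degrees=True)*Ro.from_euler('xyz',s['ee_rot'],degrees=True)
for z in(.10,.06,.042): delta([p[0]+.009,p[1]-.0035,z],R)"
```

```text
t 13.05 pos [ 0.4875 -0.3469  0.1589] rpy [180.   45.3   0.3] F [ 0.3 -0.1 -1.8] gap 0.033489918387375334
txyz [0.0482 0.0035 0.035 ] w [-1.49  0.   -1.48]
t 13.05 pos [ 0.4875 -0.3469  0.1589] rpy [180.   45.3   0.3] F [ 0.3 -0.1 -1.8] gap 0.033489918387375334
txyz [0.0766 0.0035 0.0632] w [-1.49  0.   -1.48]
t 13.05 pos [ 0.4875 -0.3469  0.1589] rpy [180.   45.3   0.3] F [ 0.3 -0.1 -1.8] gap 0.033489918387375334
txyz [0.0894 0.0035 0.0758] w [-1.49  0.   -1.48]
```

```bash
python3 -m pendant '[{"gripper":0,"tx":0.024,"ty":0.0035,"tz":0.017,"wx":-1.5,"wy":0,"wz":-1.5},{"gripper":0,"tx":0.048,"ty":0.0035,"tz":0.035,"wx":-1.5,"wy":0,"wz":-1.5},{"gripper":0,"tx":0.065,"ty":0.0035,"tz":0.052,"wx":-1.5,"wy":0,"wz":-1.5},{"gripper":0,"tx":0.077,"ty":0.0035,"tz":0.063,"wx":-1.5,"wy":0,"wz":-1.5},{"gripper":0,"tx":0.084,"ty":0.0035,"tz":0.07,"wx":-1.5,"wy":0,"wz":-1.5},{"gripper":0,"tx":0.0894,"ty":0.0035,"tz":0.0758,"wx":-1.5,"wy":0,"wz":-1.5},{"gripper":0,"tx":0.0894,"ty":0.0035,"tz":0.0758,"wx":-1.5,"wy":0,"wz":-1.5},{"gripper":0,"tx":0.0894,"ty":0.0035,"tz":0.0758,"wx":-1.5,"wy":0,"wz":-1.5}]'; python3 -c "
from h import *
s=get_state();print(s['position'],s['ee_rot'],s['force'])
c=cap('wrist');P=pts(c);z=P[...,2]
m=(abs(z-.018)<.004)&(abs(P[...,1]+.348)<.07)&(abs(P[...,0]-.49)<.13)
for v in range(2,150,20):
    u=np.where(m[v])[0]
    if len(u): print(v,u.min(),u.max(),ray(c,u.min()-.5,v,.018)[:2].round(4),ray(c,u.max()+.5,v,.018)[:2].round(4))
mm=(z>.04)&(z<.1)&(abs(P[...,1]+.35)<.04)
for v in range(172,250,12):
    u=np.where(mm[v,200:380])[0]+200
    a,b=P[v,u.min()+1],P[v,u.max()-1];print(v,((a+b)/2).round(4),(abs(a-b)[1]*1e3).round(1))
mid=P[mm&(abs(P[...,1]+.35)<.008)]
for x in np.arange(.43,.56,.004):
    q=mid[abs(mid[:,0]-x)<.002]
    if len(q)>5: print(x.round(3),np.percentile(q[:,2],[50,97]).round(4))
s=get_state();print(s['position'])"
```

```text
t: 13.85
position: [0.4962, -0.3506, 0.0419]
ee_rot: [180.0, 45.3, 2.4]
force: [1.1, 0.1, -0.6]
finger_gap: 0.0331
finger_force: 61.8
[ 0.49617849 -0.35062488  0.0419012 ] [179.97343206  45.29792833   2.37324821] [ 1.14568413  0.13341542 -0.62154677]
62 290 379 [ 0.5876 -0.3476] [ 0.5885 -0.3696]
82 124 445 [ 0.5795 -0.3048] [ 0.583  -0.3885]
102 135 435 [ 0.5724 -0.3052] [ 0.5759 -0.3888]
122 145 425 [ 0.5642 -0.3055] [ 0.5677 -0.3891]
142 156 415 [ 0.5547 -0.306 ] [ 0.5583 -0.3895]
172 [ 0.5409 -0.3426  0.0193] 40.4
184 [ 0.563  -0.3372  0.0381] 0.5
196 [ 0.5642 -0.3483  0.0424] 32.9
208 [ 0.5618 -0.3484  0.0448] 33.3
220 [ 0.5287 -0.3619  0.0321] 60.0
232 [ 0.5004 -0.3706  0.0243] 76.7
244 [ 0.548  -0.3488  0.0497] 33.0
0.446 [0.0767 0.0804]
0.45 [0.0755 0.0794]
0.454 [0.074  0.0756]
0.458 [0.0723 0.0737]
0.462 [0.0709 0.0722]
0.482 [0.0724 0.0725]
0.486 [0.0722 0.0726]
0.49 [0.071  0.0719]
0.494 [0.0689 0.0704]
0.498 [0.0674 0.0684]
0.51 [0.0686 0.0688]
0.514 [0.068  0.0685]
0.518 [0.0665 0.0677]
0.522 [0.0636 0.0657]
0.526 [0.0583 0.062 ]
0.53 [0.0558 0.0581]
0.534 [0.0566 0.0569]
0.538 [0.0566 0.057 ]
0.542 [0.0554 0.0565]
0.546 [0.0519 0.0547]
0.55 [0.0484 0.0511]
0.554 [0.0855 0.0873]
0.558 [0.0868 0.0896]
[ 0.49634762 -0.35069094  0.04205349]
```

The caterpillar is level, centred, and 5.7 mm above the tray floor, so I'm lowering it gently.

```bash
python3 -m pendant '[{"gripper":0,"tx":0.0014,"ty":0,"tz":0.0014,"wx":0,"wy":0,"wz":0},{"gripper":0,"tx":0.0026,"ty":0,"tz":0.0026,"wx":0,"wy":0,"wz":0},{"gripper":0,"tx":0.0034,"ty":0,"tz":0.0034,"wx":0,"wy":0,"wz":0},{"gripper":0,"tx":0.0038,"ty":0,"tz":0.0038,"wx":0,"wy":0,"wz":0},{"gripper":0,"tx":0.0038,"ty":0,"tz":0.0038,"wx":0,"wy":0,"wz":0}]'
```

```text
t: 14.4
position: [0.4959, -0.3502, 0.0358]
ee_rot: [-180.0, 45.3, 2.4]
force: [-0.3, 0.1, -1.4]
finger_gap: 0.0334
finger_force: 61.8
```

```bash
python3 -m pendant '[{"gripper":0,"tx":0.0003,"ty":0,"tz":0.0003,"wx":0,"wy":0,"wz":0},{"gripper":0,"tx":0.0006,"ty":0,"tz":0.0006,"wx":0,"wy":0,"wz":0},{"gripper":0,"tx":0.0006,"ty":0,"tz":0.0006,"wx":0,"wy":0,"wz":0}]'
```

```text
t: 14.7
position: [0.496, -0.3503, 0.0356]
ee_rot: [-180.0, 45.4, 2.4]
force: [-0.1, 0.5, 1.6]
finger_gap: 0.0327
finger_force: 62.1
```

```bash
python3 -m pendant '[{"gripper":0,"tx":0.0002,"ty":0,"tz":0.0002,"wx":0,"wy":0,"wz":0},{"gripper":0,"tx":0.0002,"ty":0,"tz":0.0002,"wx":0,"wy":0,"wz":0}]'
```

```text
t: 14.9
position: [0.496, -0.3503, 0.0355]
ee_rot: [-180.0, 45.4, 2.4]
force: [1.9, 1.0, 4.2]
finger_gap: 0.0332
finger_force: 62.4
```

Firm contact, so I'm releasing.

```bash
python3 -m pendant '[{"gripper":0.036,"tx":0,"ty":0,"tz":0,"wx":0,"wy":0,"wz":0},{"gripper":0.042,"tx":0,"ty":0,"tz":0,"wx":0,"wy":0,"wz":0},{"gripper":0.055,"tx":0,"ty":0,"tz":0,"wx":0,"wy":0,"wz":0},{"gripper":0.075,"tx":0,"ty":0,"tz":0,"wx":0,"wy":0,"wz":0},{"gripper":0.075,"tx":0,"ty":0,"tz":0,"wx":0,"wy":0,"wz":0},{"gripper":0.075,"tx":0,"ty":0,"tz":-0.01,"wx":0,"wy":0,"wz":0},{"gripper":0.075,"tx":0,"ty":0,"tz":-0.03,"wx":0,"wy":0,"wz":0},{"gripper":0.075,"tx":0,"ty":0,"tz":-0.07,"wx":0,"wy":0,"wz":0},{"gripper":0.075,"tx":0,"ty":0,"tz":-0.11,"wx":0,"wy":0,"wz":0},{"gripper":0.075,"tx":0,"ty":0,"tz":-0.15,"wx":0,"wy":0,"wz":0}]' && python3 -m pendant '[{"gripper":0.075,"tx":-0.02,"ty":0,"tz":-0.03,"wx":0,"wy":0,"wz":0},{"gripper":0.075,"tx":-0.04,"ty":0,"tz":-0.05,"wx":0,"wy":0,"wz":0},{"gripper":0.075,"tx":-0.04,"ty":0,"tz":-0.05,"wx":0,"wy":0,"wz":0},{"gripper":0.075,"tx":-0.04,"ty":0,"tz":-0.05,"wx":0,"wy":0,"wz":0}]'; python3 -c "
from h import *
c=cap('wrist');d=cap('side')
cv2.imwrite('pics/end.png',np.hstack([cv2.resize(c['color'],(400,300)),cv2.resize(d['color'][80:380,150:450],(400,300))])[...,::-1])"
```

```text
t: 15.9
position: [0.6039, -0.3456, 0.142]
ee_rot: [-180.0, 45.3, 2.4]
force: [1.5, -1.6, -0.4]
finger_gap: 0.0749
finger_force: 0.0
t: 16.3
position: [0.6105, -0.3455, 0.2047]
ee_rot: [180.0, 45.2, 2.4]
force: [-0.1, 0.1, -1.4]
finger_gap: 0.075
finger_force: 0.0
```

View pics/end.png

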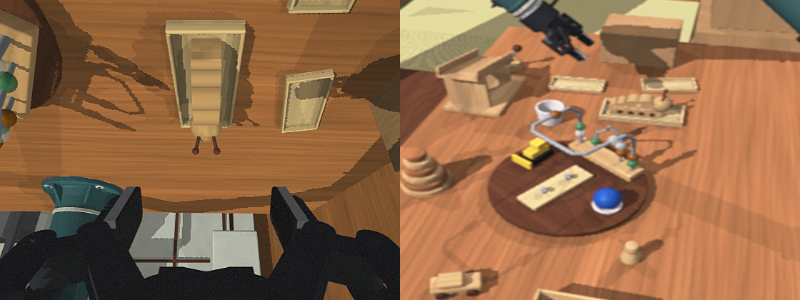

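The caterpillar stands upright and lengthwise in the large tray (left half, (205,85)). The dock is empty and the maze, bulldozer, ball and cup are where they were. The gripper is clear, so I'm handing in.

```bash
python3 -c "
from bench import *
print(close_job())"
```

```text
the job is handed in; nothing more can be done
None
```

The caterpillar is off its pins and standing upright, lengthwise, in the largest tray; I rocked it free (head up 7.4°, then tail up 7.0°), set it down and let go at about 16 s of the 51 s limit, and the maze and other toys looked undisturbed in the final pictures.

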